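# Shut a culture dish into the dark box

### The arm

A 6-joint arm with a two-finger parallel gripper is mounted at the origin on a cart in front of the work surface, level with it; the furniture and walls round the work are solid. World frame = base frame: x ahead of the robot, y to its left, z up, the work surface at z = 0. Lengths are in mm, angles in rad, forces in N, time in s.
With the tool pointing down it reaches from about 300 to 775 mm from the base axis. Payload 14.6 kg.
Tool frame: the origin (TCP) lies at the very end of the fingers, on their centre line; the grasp point (between the pads) lies 19 mm behind it; z points along the fingers, y is the line along which they close (so a half turn about z gives the same grasp; the last joint's range is limited). The gripper opens to 94 mm and grips with 3 to 60 N. Pads are 16 mm wide; open, the fingers measure 119 mm over their backs; the gripper's body (75 mm by 177 mm) begins 78 mm behind the grasp point.
Start: joints at [1.161, 0.3, 1.521, -0, 1.321, -0.067], TCP at [184.866, 517.99, 205.446] pointing down, gripper open.
Joint ranges: [-3.03, 3.03], [-0.79, 2.21], [0.23, 2.52], [-1.04, 4.18], [0, 3.07], [-2.55, 2.55]. Speed limits (rad/s): [2.22, 2.22, 2.57, 3.14, 3.14, 3.14].

### API

Orientations are given as [roll, pitch, yaw] about the fixed x, y, z axes, in that order (R = Rz(yaw) Ry(pitch) Rx(roll)).
In Python, from cell import manip, camera, get_calibration gives the robot as it stands. The module is installed in compiled form; this text tells all that it offers.
- The arm moves only by the tool jog_arm, never from a script. Its argument "plan" is one flat list of numbers, 6 for each row, row after row: the shift along the world's x, y, z in m, then the turn, a rotation vector about the world's x, y, z in degrees. A call has 1 to 20 rows; each row is the pose to reach, as a shift and turn from the pose commanded when the call began; what a row does not reach only later rows make up. A row lasts 1/10 s, in which the tool goes at most 50 mm and 8.59 degrees, less where a joint would pass 70% of its speed; a pose out of reach is approached as far as the arm can. A call with a gripper value outside its range is refused whole. "claw" is the finger opening in m, from 0 to 0.094, set as the call begins (left out, the last holds). The fingers move at their own pace and stop on an object; "force" is the grip in N (left out, the last holds). Time passes only in rows, so rows that repeat a pose let the fingers close. It gives the time, the measured TCP pose, the force, the opening and the grip force at its end, in the units of the state.
- manip.read_state(): the state, without advancing time (a new reading comes with each control period).
- camera(name): name is "scene" or "top"; returns (picture, depth): 480x640x3 uint8, red, green, blue; 480x640 float32, mm along the optical axis (not along the pixel's ray), 0 where there is no reading.
- get_calibration(name): a dict with "fx", "fy", "cx", "cy" (pixels), "origin" and "attitude" of the camera in the world. Camera axes: x right, y down, z forward; pixel columns grow to the right and rows downward; lengths in mm; the calibration is good to about 2 mm. A picture is of the moment at which its call begins. get_calibration takes no time and is no camera call.
- manip.sign_off(): hands the job in; it is judged then, once.
The state is a dict: "clock": time; "joints": joint angles; "qd": joint speeds; "effort": joint torques, N m; "eef_pos": TCP position; "eef_rot": TCP orientation; "wrist_force": force on the tool from outside, world axes, zero at the start; "moment": the same for the moment, N m; "finger_gap": finger opening in mm; "finger_force": force on a finger pad.
Only numpy, scipy, OpenCV 4.12 (cv2) and the standard library are available. Lean on these libraries where they do the work, as an engineer would, in place of code of your own. Each camera call takes 0.05 s, during which the arm holds its last target. There are 200 camera calls.

### The job

Set the small white culture dish from the worktop flat on the floor of the dark box's open bay, let go of it, then push the blue sliding cover fully home over it, at both ends. The cover sits in sticky tracks and jams when one end gets ahead, so walk it shut with short pushes on its two black knobs in turn. Leave the timer, the brown bottle and the red-lidded cup where they stand, and never tip the dish over.

Things in the scene. Friction and masses are not known exactly. Their poses are not given: they have to be found in the camera images.
- dark_box: White box fixed to the worktop, 270 (x) x 330 (y) x 60 mm high. Origin: centre of its underside; its x axis points to the far side (away from the robot at yaw 0), y left, z up. Far half: open bay. Near half: a deck, top at z 40 mm, where the blue cover is parked. Metal lips on both side walls hold the cover's edges down: from 138 mm left and right of the middle outward, top z 60 mm.
- bay_floor (a point): Point on the bay's floor (z 8 mm), in the middle of the part that the parked cover leaves free, 76 mm along the box's x from its origin; axes of the box. The bay's inside runs from 71 mm nearer to 51 mm farther than this point and 145 mm to either side; the fully open cover hides the nearest 20 mm of it, up to 51 mm from this point. The far wall's top is at z 60 mm.
- cover_middle (a point): Centre of the top face (z 50 mm) of the blue cover, a flat panel 122 (x) x 286 (y) x 8 mm; axes of the cover. It runs along the box's +x: this point lies 36 mm nearer than the box's origin when fully open and 64 mm beyond it when fully shut.
- housing_top (a point): Centre of the top face (z 78 mm) of the fixed grey housing, 136 (x) x 150 (y) mm, that bridges the middle of the deck; axes of the box. The cover runs underneath it, so only the two end knobs can be pushed, each in the 63 mm wide channel between the housing and the metal lip.
- runner_left (a joint): Travel of the cover's left end, m: 0 fully open, 0.100 fully shut (stop). The ends, 270 mm apart, move separately: 4 to 8 N on the left knob moves the left end while the right end stays nearly still. With one end about 29 mm ahead (6 degrees) the cover wedges and pushing the leading end harder does not help; pushing the lagging end frees it. It stays where it is left.
- knob_left (a point): Centre of the left (+y) black knob on the cover: upright round post, diameter 24 mm, 30 mm high, standing on the cover; its foot (the cover's top face) lies 15 mm below this point, its top 15 mm above. It lies 110 mm left of the cover's middle and 14 mm from the cover's near edge. Axes are the cover's.
- knob_right (a point): Centre of the right (-y) black knob, same as the left one, 110 mm right of the cover's middle.
- runner_right (a joint): The same for the right end: 0 fully open, 0.100 fully shut.
- dish_center (a point): Centre of the closed white culture dish, a disc of 60 mm diameter and 14 mm high, 22 g; the point lies 7 mm above its underside, z axis up. It starts on the worktop to the left or the right of the box.
- bench_timer: White timer, 64x60x19 mm, lying on the worktop on the other side of the box; origin at the centre of its underside. Bystander.
- violet_bottle: Brown dropper bottle with a black cap, 44 mm round, 108 mm high, behind on the left; origin at the centre of its underside. Bystander.
- red_cup: Specimen cup with a red lid, 62 mm round, 72 mm high, behind on the right; origin at the centre of its underside. Bystander.
Mind the look-alikes: they are no part of the job. What is shaped like the part that bears dish_center but orange or pink is not meant.

How it is judged (in metres and radians):
On the way, in this order (a step that is already met when the one before it is completed fails the run):
1. the dish lies flat on the floor of the bay, with the cover not yet shut (x of dish_center in the frame of dark_box between 0.03 and 0.102 m and y of dish_center in the frame of dark_box between -0.12 and 0.12 m and z of dish_center in the frame of dark_box below 0.019 m and angle between dish_center's own z axis and vertical below 0.12 rad), for 0.2 s.
2. both ends of the cover are fully home (value of joint each of runner_left, runner_right above 0.096 m), for 0.2 s.
At the end, for the whole second after the job is handed in: Both ends of the cover are within 4 mm of fully shut (each runner above 0.096 m), and the dish lies flat (within 7 degrees) on the floor of the bay, wholly inside it, under the cover (all of step 1 and all of step 2); the robot touches nothing.
It fails at once if the timer is moved by more than 30 mm (distance of bench_timer from where it was at the start of the episode above 0.03 m).
It fails at once if the brown bottle is moved by more than 30 mm or knocked over (distance of violet_bottle from where it was at the start of the episode above 0.03 m or angle between violet_bottle's own z axis and vertical above 0.5 rad).
It fails at once if the red-lidded cup is moved by more than 30 mm or knocked over (distance of red_cup from where it was at the start of the episode above 0.03 m or angle between red_cup's own z axis and vertical above 0.5 rad).
It fails at once if the dish is tipped by more than 45 degrees (angle between dish_center's own z axis and vertical above 0.785 rad).
It also fails if it takes over 72 s, if anything falls off the work surface, if the arm or the gripper's body presses on something with over 40 N, if the wrist force passes 120 N, or if a joint passes its speed limit or range.

## Working session

There is one attempt and no reset: what is moved stays moved. The work goes in short steps, Python scripts to look and compute and a tool call to move; the robot and the scene stay as the last step left them, time stands still between calls to the robot, and variables do not carry over. Pictures are saved under pics/ and viewed, at most 10 in all, crops included, and the job is handed in when it is done.

Besides the shell and the picture viewer there is one more tool, called by a JSON object that holds its "name" and its "arguments", one argument or row to a line. jog_arm: Moves the arm, as the interface text tells. Its arguments: {"type":"object","properties":{"plan":{"type":"array"},"claw":{"type":"number"},"force":{"type":"number"}},"required":["plan"]}

```bash
mkdir -p pics; cat > h.py <<'E'
import numpy as np,cv2
from cell import manip,camera,get_calibration
from scipy.spatial.transform import Rotation as R
def cal(n):
    c=get_calibration(n); A=np.array(c["attitude"],float)
    if A.shape!=(3,3): A=R.from_euler('xyz',A).as_matrix()
    return c,A,np.array(c["origin"],float)
def w(n,u,v,d):
    c,A,o=cal(n); return o+A@np.array([(u-c["cx"])/c["fx"]*d,(v-c["cy"])/c["fy"]*d,d])
def wz(n,u,v,z):
    c,A,o=cal(n); r=A@np.array([(u-c["cx"])/c["fx"],(v-c["cy"])/c["fy"],1]); return o+r*(z-o[2])/r[2]
def px(n,p):
    c,A,o=cal(n); q=A.T@(np.array(p)-o); return c["fx"]*q[0]/q[2]+c["cx"],c["fy"]*q[1]/q[2]+c["cy"]
E
python3 - <<'E'
from h import *
for n in("scene","top"):
    p,d=camera(n); np.savez(n+"0.npz",p=p,d=d); cv2.imwrite(f"pics/{n}0.png",p[:,:,::-1]); print(n,get_calibration(n))
s=manip.read_state();print(s)
E
```

```text
scene {'fx': 474.2601828796553, 'fy': 474.2601828796553, 'cx': 324.8024882257617, 'cy': 237.95187187885597, 'origin': array([-391.39931892, -725.84011309,  601.96056367]), 'attitude': array([-1.97900368, -0.02365446, -0.9080737 ])}
top {'fx': 586.3792322726888, 'fy': 586.3792322726888, 'cx': 322.9976385613405, 'cy': 244.90372368347832, 'origin': array([ 197.24602563,  -14.12696342, 1335.09282948]), 'attitude': array([-2.84833447,  0.00381949, -1.60176032])}
{'clock': 0.1, 'joints': array([ 1.16138815e+00,  3.00430776e-01,  1.52150569e+00, -7.45155706e-06,
        1.32069288e+00, -6.65800260e-02]), 'qd': array([ 5.60907642e-04, -2.90799464e-05, -1.19242316e-03,  2.38473618e-04,
        6.50031506e-04,  1.33957877e-03]), 'effort': array([ 2.24685687e-04, -5.32644081e+01, -3.53287947e+01,  7.09544308e-02,
        2.34668056e-02, -8.53953452e-05]), 'eef_pos': array([184.78649497, 517.78574908, 204.94033664]), 'eef_rot': array([-3.14055778e+00, -6.17702285e-05,  2.79876632e+00]), 'wrist_force': array([-0.99490234,  1.07420466, -0.05606926]), 'moment': array([-0.02322101,  0.01869673,  0.01742962]), 'finger_force': 0.0, 'finger_gap': 93.99423563330647}
```

View pics/scene0.png

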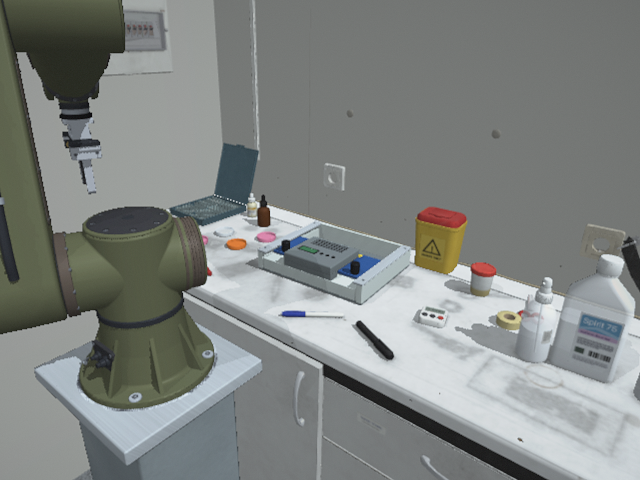

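View pics/top0.png

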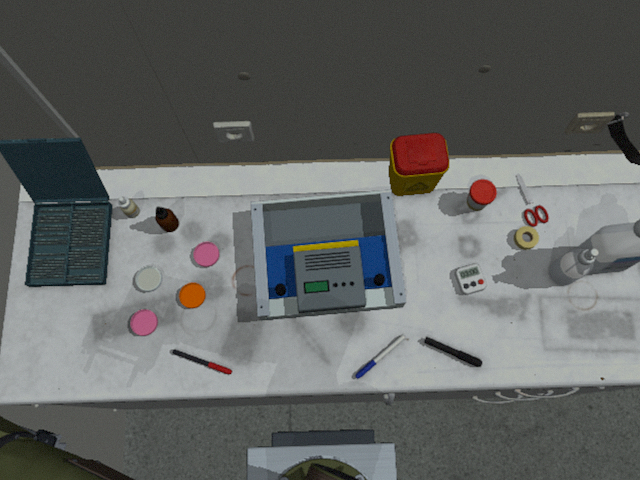

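The top view shows these dish shapes: white (148,279), pink (206,254), pink (144,322) and orange (191,295). The description says white, so I choose (148,279), which is at (226,232) in the scene view. The box spans about (250–405, 195–318), with knobs near (281,289) and (379,280). The timer is at (470,278), the bottle at (167,219) and the cup at (482,195).

```bash
python3 - <<'E'
from h import *
p=np.load("top0.npz")["p"][:,:,::-1]
a=cv2.resize(p[235:335,110:240],None,fx=3,fy=3,interpolation=cv2.INTER_CUBIC)
b=cv2.resize(p[185:325,240:415],None,fx=4.2,fy=4.2,interpolation=cv2.INTER_CUBIC)
cv2.imwrite("pics/cbox.png",b)
s=np.load("scene0.npz")["p"][:,:,::-1]
c=cv2.resize(s[205:265,190:290],None,fx=4,fy=4,interpolation=cv2.INTER_CUBIC)
H=np.zeros((540,400,3),np.uint8);H[:300,:390]=a;H[300:540,:400]=c
cv2.imwrite("pics/cdish.png",H)
E
```

```text
(no output)
```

View pics/cbox.png

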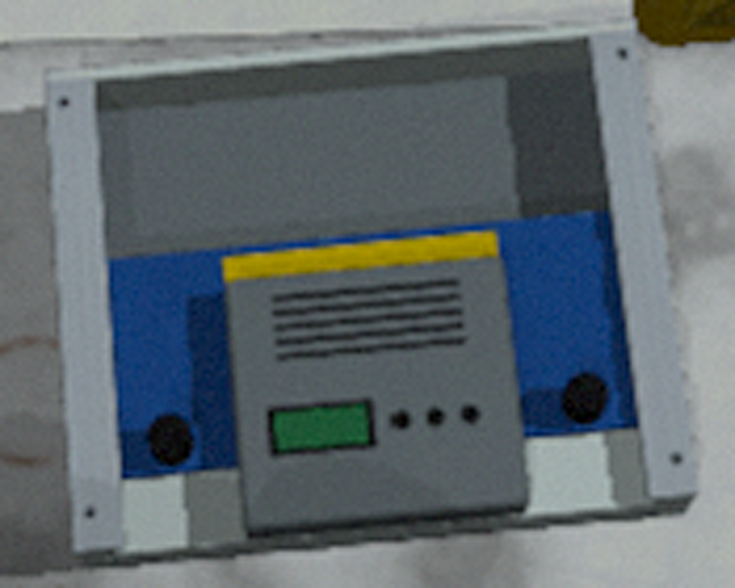

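View pics/cdish.png

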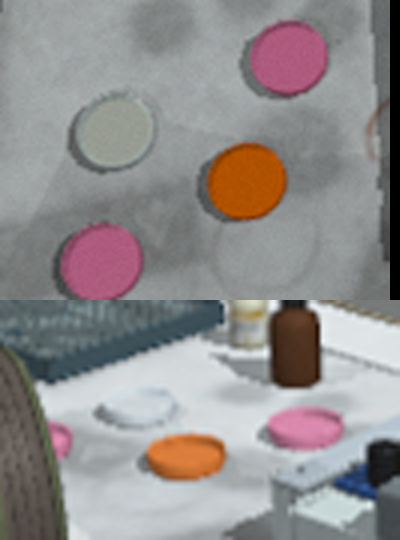

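The crops confirm the choice: the white dish's top face is at top-view (148.3,279) and scene (225,231.3). The four lip screws, the two black knobs and the housing edges are clear.

```bash
python3 - <<'E'
from h import *
D=np.load("top0.npz")["d"];S=np.load("scene0.npz")["d"]
f=lambda x,y:(x/4.2+240,y/4.2+185)
def dm(D,u,v,r=2):
    q=D[int(v)-r:int(v)+r+1,int(u)-r:int(u)+r+1];return np.median(q[q>0])
def tri(a,b):
    L=[]
    M=np.zeros((3,3));r=np.zeros(3)
    for n,(u,v) in(("top",a),("scene",b)):
        o=cal(n)[2];d=w(n,u,v,1)-o;d/=np.linalg.norm(d);P=np.eye(3)-np.outer(d,d);M+=P;r+=P@o
    return np.linalg.solve(M,r)
print("dish tri",tri((148.3,279),(225,231.3)),"dep",w("top",148.3,279,dm(D,148,279)),w("scene",225,231.3,dm(S,225,231,1)),"z14",wz("top",148.3,279,14))
print("table",w("top",150,300,dm(D,150,300)))
sc=[wz("top",*f(*c),60) for c in((64,102),(622,54),(90,513),(677,458))]
for c in((64,102),(622,54),(90,513),(677,458)):print("scr",wz("top",*f(*c),60),w("top",*f(*c),dm(D,*f(*c),1)))
c=np.mean(sc,0);y=(sc[0]+sc[2]-sc[1]-sc[3]);x=sc[0]+sc[1]-sc[2]-sc[3]
print("box c",c,"yaw",np.arctan2(y[1],y[0])-np.pi/2,np.arctan2(x[1],x[0]),np.linalg.norm(y)/2,np.linalg.norm(x)/2)
h=[wz("top",*f(*c),78) for c in((222,257),(497,232),(247,530),(526,508))]
print("housing",np.mean(h,0),h)
for c in((170,437),(584,396)):print("knob",wz("top",*f(*c),78),wz("top",*f(*c),60))
for c in ((300,150),(430,200),(350,200)):u,v=f(*c);print("floor",w("top",u,v,dm(D,u,v)))
for n,u,v in(("bottle",167,219),("laptop",100,205),("cup",482,195),("pinkA",206,254),("pinkB",144,322),("orange",191,295),("timer",470,278)):print(n,w("top",u,v,dm(D,u,v,1)))
E
```

```text
dish tri [529.90070262 385.9773871    7.70072207] dep [526.89083656 385.67466233  13.21051539] [520.7359622  371.61868194  14.65176963] z14 [526.69395945 385.43587762  14.        ]
table [480.43192722 383.53892922  -1.89625311]
scr [673.37845254 132.94050405  60.        ] [674.18508602 133.18965461  57.83982569]
scr [ 691.68162109 -176.11543393   60.        ] [ 691.87231572 -176.17789864   59.50822079]
scr [443.51616845 118.75030714  60.        ] [443.86712364 118.93966593  58.18290737]
scr [ 463.07031109 -190.7144223    60.        ] [ 463.71512113 -191.14277422   56.90703271]
box c [567.91163829 -28.78476126  60.        ] yaw 0.0611299596724133 0.06271121401106418 309.83906791973135 229.68829620775853
housing [506.32040547 -31.6863594   78.        ] [array([575.97219183,  46.44619009,  78.        ]), array([ 585.1991737 , -100.68207855,   78.        ]), array([428.595975  ,  35.92482538,  78.        ]), array([ 435.51428136, -108.43437453,   78.        ])]
knob [478.85226294  75.13398374  78.        ] [482.88451271  76.41208908  60.        ]
knob [ 493.89018921 -141.86240989   78.        ] [ 498.13776331 -143.69142202   60.        ]
floor [659.36290133   4.34650646   7.83479517]
floor [627.44425908 -68.55800163   6.5680329 ]
floor [628.73328025 -23.21669457   7.09614727]
bottle [655.94523858 336.09742823  60.50237269]
laptop [716.81446319 515.08359446   5.86789613]
cup [ 687.12809482 -391.51924033   71.7891615 ]
pinkA [582.26835885 253.11364693  15.41027256]
pinkB [427.0230915  390.16109306  12.37055757]
orange [485.94646316 285.42705308  13.15835801]
timer [ 504.97214407 -358.20735314   15.57921986]
```

{"name": "jog_arm", "arguments": {
  "plan": [0.0427, -0.0165, 0, 0, 0, 6, 0.0857, -0.033, 0, 0, 0, 12, 0.128, -0.05, 0, 0, 0, 18, 0.171, -0.066, 0, 0, 0, 23.2, 0.214, -0.083, 0, 0, 0, 23.2, 0.257, -0.1, 0, 0, 0, 23.2, 0.3, -0.116, -0.03, 0, 0, 23.2, 0.3427, -0.1325, -0.07, 0, 0, 23.2, 0.3427, -0.1325, -0.115, 0, 0, 23.2, 0.3427, -0.1325, -0.145, 0, 0, 23.2, 0.3427, -0.1325, -0.145, 0, 0, 23.2, 0.3427, -0.1325, -0.145, 0, 0, 23.2, 0.3427, -0.1325, -0.145, 0, 0, 23.2],
  "claw": 0.094,
  "force": 8
}}

```text
clock: 1.4
eef_pos: [528.3, 386.5, 63.3]
eef_rot: [3.14, 0.003, -3.079]
wrist_force: [-0.1, 0.8, 0.7]
finger_gap: 94.0
finger_force: 0.0
```

```bash
python3 - <<'E'
from h import *
ims=[]
for n,(x,y) in(("scene",(150,160)),("top",(70,215))):
    p,d=camera(n); ims.append(cv2.resize(p[y:y+100,x:x+130,::-1],(390,300),interpolation=cv2.INTER_CUBIC))
cv2.imwrite("pics/g1.png",np.hstack(ims))
s=manip.read_state();print(s["clock"],s["eef_pos"],s["eef_rot"],s["joints"],s["wrist_force"])
E
```

```text
1.5 [528.16958743 386.32489686  62.96818262] [ 3.13985890e+00  3.09226825e-03 -3.07895183e+00] [ 5.75559770e-01  6.64178321e-01  1.33123054e+00 -7.46915129e-06
  1.14263866e+00 -1.05787697e+00] [-0.01004917  0.50474976 -0.14566145]
```

View pics/g1.png

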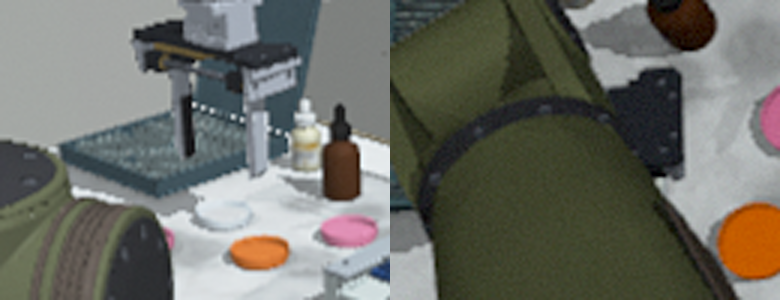

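The fingertips straddle the white dish (about (212,212) and (236,219) around (225,231)). I'm descending and gripping gently.

{"name": "jog_arm", "arguments": {
  "plan": [0, 0, -0.02, 0, 0, 0, 0, 0, -0.04, 0, 0, 0, 0, 0, -0.05, 0, 0, 0, 0, 0, -0.055, 0, 0, 0, 0, 0, -0.055, 0, 0, 0, 0, 0, -0.055, 0, 0, 0, 0, 0, -0.055, 0, 0, 0]
}}

```text
clock: 2.2
eef_pos: [528.0, 385.8, 6.5]
eef_rot: [3.141, 0.001, -3.079]
wrist_force: [0.7, 0.4, 0.0]
finger_gap: 94.2
finger_force: 0.0
```

{"name": "jog_arm", "arguments": {
  "plan": [0, 0, -0.003, 0, 0, 0, 0, 0, -0.003, 0, 0, 0, 0, 0, -0.003, 0, 0, 0, 0, 0, -0.003, 0, 0, 0, 0, 0, -0.003, 0, 0, 0, 0, 0, -0.003, 0, 0, 0, 0, 0, -0.003, 0, 0, 0, 0, 0, -0.003, 0, 0, 0, 0, 0, -0.003, 0, 0, 0, 0, 0, -0.003, 0, 0, 0],
  "claw": 0.05,
  "force": 10
}}

```text
clock: 3.2
eef_pos: [527.6, 385.5, 2.5]
eef_rot: [3.142, 0.0, -3.079]
wrist_force: [-0.2, 0.4, 0.2]
finger_gap: 59.0
finger_force: 10.0
```

{"name": "jog_arm", "arguments": {
  "plan": [0, 0, 0.015, 0, 0, 0, 0, 0, 0.045, 0, 0, 0, 0, 0, 0.08, 0, 0, 0, 0.005, -0.015, 0.11, 0, 0, 0, 0.012, -0.045, 0.12, 0, 0, 0, 0.023, -0.08, 0.12, 0, 0, 0, 0.034, -0.12, 0.12, 0, 0, 0, 0.045, -0.16, 0.12, 0, 0, 0, 0.057, -0.2, 0.12, 0, 0, 0, 0.068, -0.24, 0.12, 0, 0, 0, 0.08, -0.28, 0.12, 0, 0, 0, 0.091, -0.32, 0.12, 0, 0, 0, 0.102, -0.36, 0.12, 0, 0, 0, 0.111, -0.39, 0.12, 0, 0, 0, 0.115, -0.405, 0.12, 0, 0, 0, 0.1164, -0.4098, 0.12, 0, 0, 0, 0.1164, -0.4098, 0.11, 0, 0, 0, 0.1164, -0.4098, 0.1, 0, 0, 0, 0.1164, -0.4098, 0.1, 0, 0, 0, 0.1164, -0.4098, 0.1, 0, 0, 0]
}}

```text
clock: 5.2
eef_pos: [643.7, -23.3, 102.0]
eef_rot: [3.141, -0.001, -3.078]
wrist_force: [-0.9, -0.4, 0.0]
finger_gap: 59.4
finger_force: 10.0
```

```bash
python3 - <<'E'
from h import *
p,d=camera("scene"); cv2.imwrite("pics/g2.png",cv2.resize(p[150:310,230:430,::-1],None,fx=3.6,fy=3.6,interpolation=cv2.INTER_CUBIC))
s=manip.read_state();print(s["clock"],s["eef_pos"],s["eef_rot"],s["finger_gap"],s["finger_force"])
E
```

```text
5.25 [643.91884595 -23.55725539 102.45325016] [ 3.14155084e+00 -1.65558694e-04 -3.07854896e+00] 59.19505867313188 9.99993547797203
```

View pics/g2.png

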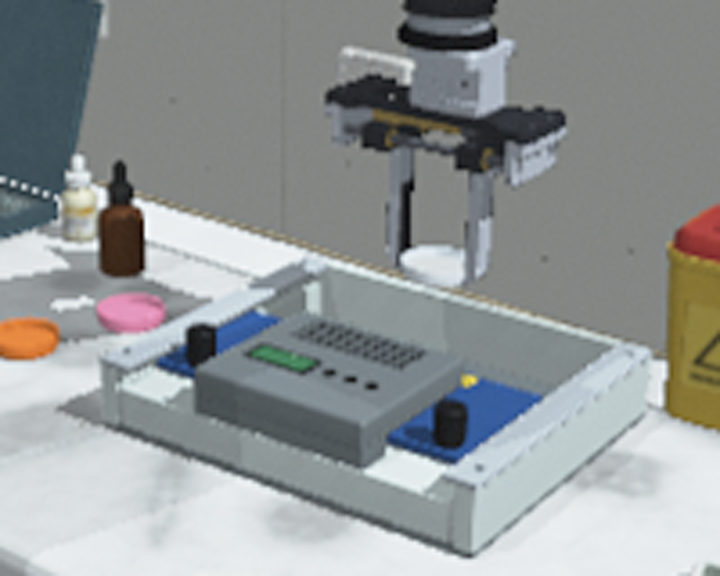

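The dish is held level over the bay (crop pixel (435,265)). Lowering.

{"name": "jog_arm", "arguments": {
  "plan": [0, 0, -0.03, 0, 0, 0, 0, 0, -0.06, 0, 0, 0, 0, 0, -0.08, 0, 0, 0, 0, 0, -0.087, 0, 0, 0, 0, 0, -0.089, 0, 0, 0, 0, 0, -0.0905, 0, 0, 0, 0, 0, -0.0915, 0, 0, 0, 0, 0, -0.0915, 0, 0, 0, 0, 0, -0.0915, 0, 0, 0]
}}

```text
clock: 6.15
eef_pos: [644.2, -24.4, 11.6]
eef_rot: [-3.141, 0.001, -3.079]
wrist_force: [-0.0, -0.4, -0.3]
finger_gap: 58.8
finger_force: 10.0
```

{"name": "jog_arm", "arguments": {
  "plan": [0, 0, -0.0007, 0, 0, 0, 0, 0, -0.0012, 0, 0, 0, 0, 0, -0.0012, 0, 0, 0, 0, 0, -0.0012, 0, 0, 0]
}}

```text
clock: 6.55
eef_pos: [644.1, -24.3, 10.4]
eef_rot: [-3.142, 0.001, -3.08]
wrist_force: [-1.7, 0.8, 5.8]
finger_gap: 58.9
finger_force: 10.0
```

{"name": "jog_arm", "arguments": {
  "plan": [0, 0, 0, 0, 0, 0, 0, 0, 0, 0, 0, 0, 0, 0, 0, 0, 0, 0, 0, 0, 0, 0, 0, 0, 0, 0, 0, 0, 0, 0, 0, 0, 0, 0, 0, 0, 0, 0, 0, 0, 0, 0, 0, 0, 0.02, 0, 0, 0, 0, 0, 0.06, 0, 0, 0, 0, 0, 0.11, 0, 0, 0, 0, 0, 0.13, 0, 0, 0],
  "claw": 0.094
}}

```text
clock: 7.65
eef_pos: [645.3, -24.4, 144.9]
eef_rot: [-3.141, 0.006, -3.079]
wrist_force: [-0.3, 0.6, 0.4]
finger_gap: 94.0
finger_force: 0.0
```

{"name": "jog_arm", "arguments": {
  "plan": [-0.04, 0.02, 0, 0, 0, 0, -0.08, 0.04, 0, 0, 0, 0, -0.12, 0.06, 0, 0, 0, 0, -0.16, 0.08, 0, 0, 0, 0, -0.1975, 0.0978, 0, 0, 0, 0, -0.1975, 0.0978, -0.03, 0, 0, 0, -0.1975, 0.0978, -0.06, 0, 0, 0, -0.1975, 0.0978, -0.075, 0, 0, 0, -0.1975, 0.0978, -0.08, 0, 0, 0, -0.1975, 0.0978, -0.08, 0, 0, 0, -0.1975, 0.0978, -0.08, 0, 0, 0],
  "claw": 0.0
}}

```text
clock: 8.75
eef_pos: [447.0, 73.5, 60.6]
eef_rot: [3.142, 0.001, -3.08]
wrist_force: [-0.2, 0.8, 0.5]
finger_gap: 9.4
finger_force: 0.0
```

```bash
python3 - <<'E'
from h import *
ims=[]
for n,(x,y) in(("scene",(240,180)),("top",(240,180))):
    p,d=camera(n); ims.append(cv2.resize(p[y:y+150,x:x+180,::-1],(396,330),interpolation=cv2.INTER_CUBIC))
    np.savez(n+"1.npz",p=p,d=d)
cv2.imwrite("pics/g3.png",np.hstack(ims))
s=manip.read_state();print(s["clock"],s["eef_pos"],s["finger_gap"],s["wrist_force"])
E
```

```text
8.85 [446.98330887  73.49493462  60.58699815] 1.584533932252353 [ 0.3517238  -0.11278751  0.42750174]
```

View pics/g3.png

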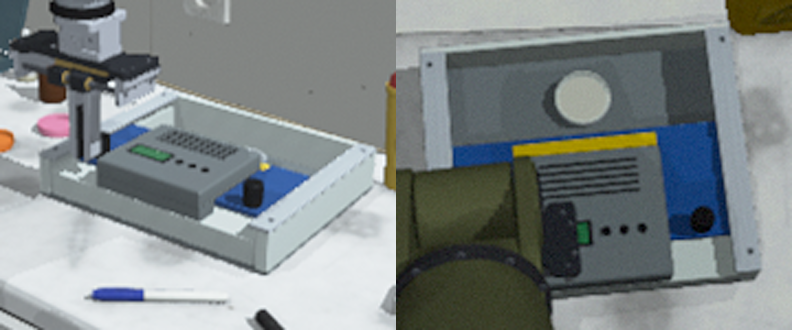

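The dish lies flat mid-bay (right half of the view, (583,98)), and the finger stands behind the left knob. I'm starting with a left push.

{"name": "jog_arm", "arguments": {
  "plan": [0, 0, -0.003, 0, 0, 0, 0.006, 0.0004, -0.003, 0, 0, 0, 0.01, 0.0006, -0.003, 0, 0, 0, 0.014, 0.0009, -0.003, 0, 0, 0, 0.018, 0.0011, -0.003, 0, 0, 0, 0.022, 0.0014, -0.003, 0, 0, 0, 0.026, 0.0016, -0.003, 0, 0, 0, 0.0295, 0.0018, -0.003, 0, 0, 0, 0.0295, 0.0018, -0.003, 0, 0, 0, 0.0295, 0.0018, -0.003, 0, 0, 0],
  "claw": 0.0
}}

```text
clock: 9.85
eef_pos: [475.6, 75.6, 56.4]
eef_rot: [3.141, -0.002, -3.079]
wrist_force: [-4.1, 2.2, 0.2]
finger_gap: 0.3
finger_force: 1.9
```

```bash
cat >> h.py <<'E'
def black(z=80,pr=True,tag=None):
    "knob tops in the top picture -> box frame"
    p,d=camera("top"); 
    if tag: cv2.imwrite(f"pics/{tag}.png",cv2.resize(p[180:330,240:420,::-1],None,fx=4,fy=4,interpolation=cv2.INTER_CUBIC))
    m=((p.max(2)<45)).astype(np.uint8); m[:190]=0;m[320:]=0;m[:,:250]=0;m[:,405:]=0
    n,l,st,c=cv2.connectedComponentsWithStats(m)
    C,S_=np.cos(.062),np.sin(.062)
    for i in range(1,n):
        if 40<st[i,4]<600:
            q=wz("top",*c[i],z)[:2]-[568,-29]; print("blob",st[i,4],np.round(c[i],1),"box",np.round([C*q[0]+S_*q[1],-S_*q[0]+C*q[1]],1))
E
python3 -c "
from h import *
black()
s=manip.read_state();print(s['clock'],s['eef_pos'],s['wrist_force'])"
```

```text
blob 169 [286.6 265.3] box [-30.7  91.9]
blob 97 [378.1 278.9] box [ -80.4 -105.7]
blob 77 [336.6 308.4] box [-137.    -8.6]
9.9 [475.60504968  75.57408229  56.45224405] [-3.88130295  2.91321662  0.25039286]
```

{"name": "jog_arm", "arguments": {
  "plan": [-0.012, -0.0008, 0, 0, 0, 0, -0.015, -0.001, 0.03, 0, 0, 0, -0.0156, -0.03, 0.042, 0, 0, 0, -0.0156, -0.075, 0.042, 0, 0, 0, -0.0156, -0.12, 0.042, 0, 0, 0, -0.0156, -0.165, 0.042, 0, 0, 0, -0.0156, -0.205, 0.042, 0, 0, 0, -0.0156, -0.2208, 0.042, 0, 0, 0, -0.0156, -0.2208, 0.042, 0, 0, 0, -0.0156, -0.2208, 0.02, 0, 0, 0, -0.0156, -0.2208, 0.003, 0, 0, 0, -0.0156, -0.2208, 0, 0, 0, 0, -0.0156, -0.2208, 0, 0, 0, 0]
}}

```text
clock: 11.2
eef_pos: [460.5, -144.8, 56.8]
eef_rot: [3.141, -0.001, -3.079]
wrist_force: [0.5, -0.4, -0.0]
finger_gap: 0.2
finger_force: 0.0
```

{"name": "jog_arm", "arguments": {
  "plan": [0.006, 0.0004, 0, 0, 0, 0, 0.01, 0.0006, 0, 0, 0, 0, 0.014, 0.0009, 0, 0, 0, 0, 0.018, 0.0011, 0, 0, 0, 0, 0.022, 0.0014, 0, 0, 0, 0, 0.026, 0.0016, 0, 0, 0, 0, 0.03, 0.0019, 0, 0, 0, 0, 0.034, 0.0021, 0, 0, 0, 0, 0.038, 0.0024, 0, 0, 0, 0, 0.042, 0.0026, 0, 0, 0, 0, 0.046, 0.0029, 0, 0, 0, 0, 0.046, 0.0029, 0, 0, 0, 0, 0.046, 0.0029, 0, 0, 0, 0]
}}

```text
clock: 12.5
eef_pos: [506.7, -142.6, 56.6]
eef_rot: [-3.142, 0.0, -3.08]
wrist_force: [-1.0, -0.2, 0.2]
finger_gap: 0.6
finger_force: 0.5
```

```bash
python3 -c "
from h import *
black(tag='g4')
s=manip.read_state();print(s['clock'],s['eef_pos'],s['wrist_force'])"
```

```text
blob 102 [280.4 280.7] box [-64.3 108.3]
blob 79 [316.3 286.3] box [-84.1  30.9]
12.55 [ 506.6230502  -142.57730209   56.61039012] [-0.21040646 -0.43641329  0.85521421]
```

View pics/g4.png

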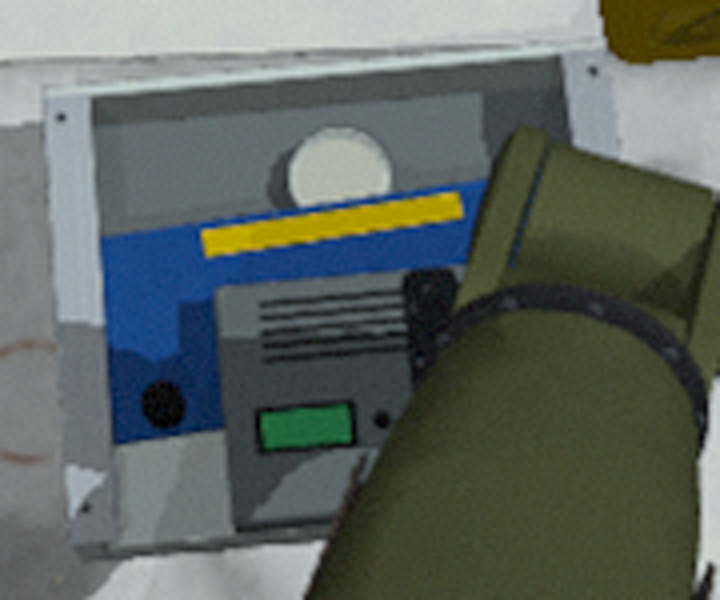

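The left knob has moved about 18 mm and the right about 35 mm (left knob crop (163,405)). The yellow stripe is on the cover and the dish is undisturbed at (340,172). Next is the left knob.

{"name": "jog_arm", "arguments": {
  "plan": [-0.012, -0.0008, 0, 0, 0, 0, -0.018, -0.001, 0.03, 0, 0, 0, -0.03, 0.03, 0.042, 0, 0, 0, -0.042, 0.075, 0.042, 0, 0, 0, -0.042, 0.12, 0.042, 0, 0, 0, -0.042, 0.165, 0.042, 0, 0, 0, -0.042, 0.205, 0.042, 0, 0, 0, -0.042, 0.2174, 0.042, 0, 0, 0, -0.042, 0.2174, 0.042, 0, 0, 0, -0.042, 0.2174, 0.02, 0, 0, 0, -0.042, 0.2174, 0.003, 0, 0, 0, -0.042, 0.2174, 0, 0, 0, 0, -0.042, 0.2174, 0, 0, 0, 0]
}}

```text
clock: 13.85
eef_pos: [464.5, 73.8, 56.7]
eef_rot: [-3.142, -0.001, -3.081]
wrist_force: [0.4, -0.5, -0.5]
finger_gap: 0.4
finger_force: 0.0
```

{"name": "jog_arm", "arguments": {
  "plan": [0.006, 0.0004, 0, 0, 0, 0, 0.01, 0.0006, 0, 0, 0, 0, 0.014, 0.0009, 0, 0, 0, 0, 0.018, 0.0011, 0, 0, 0, 0, 0.022, 0.0014, 0, 0, 0, 0, 0.026, 0.0016, 0, 0, 0, 0, 0.03, 0.0019, 0, 0, 0, 0, 0.034, 0.0021, 0, 0, 0, 0, 0.038, 0.0024, 0, 0, 0, 0, 0.042, 0.0026, 0, 0, 0, 0, 0.046, 0.0029, 0, 0, 0, 0, 0.048, 0.003, 0, 0, 0, 0, 0.048, 0.003, 0, 0, 0, 0, 0.048, 0.003, 0, 0, 0, 0]
}}

```text
clock: 15.25
eef_pos: [511.7, 78.3, 56.4]
eef_rot: [3.141, -0.002, -3.079]
wrist_force: [-5.2, 3.4, -0.3]
finger_gap: 0.6
finger_force: 2.4
```

```bash
python3 -c "
from h import *
black()
s=manip.read_state();print(s['clock'],s['eef_pos'],s['wrist_force'])"
```

```text
blob 149 [285.1 245.5] box [15.3 91.9]
blob 97 [375.6 264.5] box [ -47.3 -104.4]
blob 67 [340.1 308.1] box [-137.1  -16.2]
15.3 [511.67004552  78.28060242  56.41106921] [-5.2834966   4.04354192  0.38888355]
```

{"name": "jog_arm", "arguments": {
  "plan": [-0.012, -0.0008, 0, 0, 0, 0, -0.015, -0.001, 0.03, 0, 0, 0, -0.0174, -0.03, 0.042, 0, 0, 0, -0.0174, -0.075, 0.042, 0, 0, 0, -0.0174, -0.12, 0.042, 0, 0, 0, -0.0174, -0.165, 0.042, 0, 0, 0, -0.0174, -0.205, 0.042, 0, 0, 0, -0.0174, -0.2216, 0.042, 0, 0, 0, -0.0174, -0.2216, 0.042, 0, 0, 0, -0.0174, -0.2216, 0.02, 0, 0, 0, -0.0174, -0.2216, 0.003, 0, 0, 0, -0.0174, -0.2216, 0, 0, 0, 0, -0.0174, -0.2216, 0, 0, 0, 0]
}}

```text
clock: 16.6
eef_pos: [495.1, -143.1, 56.8]
eef_rot: [3.141, -0.001, -3.079]
wrist_force: [-0.4, 0.4, -0.2]
finger_gap: 0.5
finger_force: 0.0
```

{"name": "jog_arm", "arguments": {
  "plan": [0.006, 0.0004, 0, 0, 0, 0, 0.01, 0.0006, 0, 0, 0, 0, 0.014, 0.0009, 0, 0, 0, 0, 0.018, 0.0011, 0, 0, 0, 0, 0.022, 0.0014, 0, 0, 0, 0, 0.026, 0.0016, 0, 0, 0, 0, 0.03, 0.0019, 0, 0, 0, 0, 0.034, 0.0021, 0, 0, 0, 0, 0.038, 0.0024, 0, 0, 0, 0, 0.042, 0.0026, 0, 0, 0, 0, 0.046, 0.0029, 0, 0, 0, 0, 0.049, 0.003, 0, 0, 0, 0, 0.049, 0.003, 0, 0, 0, 0, 0.049, 0.003, 0, 0, 0, 0]
}}

```text
clock: 18.0
eef_pos: [544.1, -140.8, 56.4]
eef_rot: [3.141, -0.0, -3.08]
wrist_force: [-2.8, -0.1, -0.3]
finger_gap: 0.5
finger_force: 0.9
```

```bash
python3 -c "
from h import *
black()
s=manip.read_state();print(s['clock'],s['eef_pos'],s['wrist_force'])"
```

```text
blob 96 [279.4 265. ] box [-28.4 107.8]
blob 127 [328.  268.1] box [-45.6   1.3]
blob 172 [320.5 302. ] box [-119.8   24.9]
18.05 [ 544.06888    -140.73929231   56.50342334] [-2.11829951 -0.76503775 -0.55674   ]
```

{"name": "jog_arm", "arguments": {
  "plan": [-0.012, -0.0008, 0, 0, 0, 0, -0.018, -0.001, 0.03, 0, 0, 0, -0.03, 0.03, 0.042, 0, 0, 0, -0.0441, 0.075, 0.042, 0, 0, 0, -0.0441, 0.12, 0.042, 0, 0, 0, -0.0441, 0.165, 0.042, 0, 0, 0, -0.0441, 0.205, 0.042, 0, 0, 0, -0.0441, 0.2178, 0.042, 0, 0, 0, -0.0441, 0.2178, 0.042, 0, 0, 0, -0.0441, 0.2178, 0.02, 0, 0, 0, -0.0441, 0.2178, 0.003, 0, 0, 0, -0.0441, 0.2178, 0, 0, 0, 0, -0.0441, 0.2178, 0, 0, 0, 0]
}}

```text
clock: 19.35
eef_pos: [500.0, 75.9, 56.7]
eef_rot: [-3.142, -0.001, -3.081]
wrist_force: [0.8, 0.4, -0.5]
finger_gap: 0.3
finger_force: 0.0
```

{"name": "jog_arm", "arguments": {
  "plan": [0.006, 0.0004, 0, 0, 0, 0, 0.01, 0.0006, 0, 0, 0, 0, 0.014, 0.0009, 0, 0, 0, 0, 0.018, 0.0011, 0, 0, 0, 0, 0.022, 0.0014, 0, 0, 0, 0, 0.026, 0.0016, 0, 0, 0, 0, 0.03, 0.0019, 0, 0, 0, 0, 0.034, 0.0021, 0, 0, 0, 0, 0.038, 0.0024, 0, 0, 0, 0, 0.042, 0.0026, 0, 0, 0, 0, 0.046, 0.0029, 0, 0, 0, 0, 0.049, 0.003, 0, 0, 0, 0, 0.049, 0.003, 0, 0, 0, 0, 0.049, 0.003, 0, 0, 0, 0]
}}

```text
clock: 20.75
eef_pos: [548.2, 80.5, 56.4]
eef_rot: [3.141, -0.002, -3.079]
wrist_force: [-4.1, 3.2, -0.3]
finger_gap: 0.4
finger_force: 2.2
```

```bash
python3 -c "
from h import *
black()
s=manip.read_state();print(s['clock'],s['eef_pos'],s['wrist_force'])"
```

```text
blob 132 [283.5 227. ] box [59.  92.3]
blob 96 [373.9 248.4] box [ -10.2 -104.9]
blob 69 [311.7 302.6] box [-119.3   43.9]
blob 45 [335.6 308.5] box [-137.    -6.4]
20.8 [548.25573616  80.51529208  56.37325629] [-5.96636984  3.04076171 -0.41670373]
```

{"name": "jog_arm", "arguments": {
  "plan": [-0.012, -0.0008, 0, 0, 0, 0, -0.015, -0.001, 0.03, 0, 0, 0, -0.017, -0.03, 0.042, 0, 0, 0, -0.017, -0.075, 0.042, 0, 0, 0, -0.017, -0.12, 0.042, 0, 0, 0, -0.017, -0.165, 0.042, 0, 0, 0, -0.017, -0.205, 0.042, 0, 0, 0, -0.017, -0.2215, 0.042, 0, 0, 0, -0.017, -0.2215, 0.042, 0, 0, 0, -0.017, -0.2215, 0.02, 0, 0, 0, -0.017, -0.2215, 0.003, 0, 0, 0, -0.017, -0.2215, 0, 0, 0, 0, -0.017, -0.2215, 0, 0, 0, 0]
}}

```text
clock: 22.1
eef_pos: [532.0, -140.4, 56.8]
eef_rot: [3.141, -0.001, -3.078]
wrist_force: [0.1, -0.3, 0.3]
finger_gap: 0.4
finger_force: 0.0
```

{"name": "jog_arm", "arguments": {
  "plan": [0.006, 0.0004, 0, 0, 0, 0, 0.01, 0.0006, 0, 0, 0, 0, 0.014, 0.0009, 0, 0, 0, 0, 0.018, 0.0011, 0, 0, 0, 0, 0.022, 0.0014, 0, 0, 0, 0, 0.026, 0.0016, 0, 0, 0, 0, 0.03, 0.0019, 0, 0, 0, 0, 0.034, 0.0021, 0, 0, 0, 0, 0.038, 0.0024, 0, 0, 0, 0, 0.038, 0.0024, 0, 0, 0, 0, 0.038, 0.0024, 0, 0, 0, 0]
}}

```text
clock: 23.2
eef_pos: [570.1, -139.3, 56.5]
eef_rot: [-3.141, 0.0, -3.08]
wrist_force: [-1.2, -1.5, 0.1]
finger_gap: 0.5
finger_force: 0.8
```

{"name": "jog_arm", "arguments": {
  "plan": [0.001, 0.0001, 0, 0, 0, 0, 0.002, 0.0001, 0, 0, 0, 0, 0.002, 0.0001, 0, 0, 0, 0]
}}

```text
clock: 23.5
eef_pos: [570.9, -139.3, 56.5]
eef_rot: [3.142, -0.003, -3.08]
wrist_force: [-10.2, -4.0, 4.0]
finger_gap: 0.6
finger_force: 5.3
```

{"name": "jog_arm", "arguments": {
  "plan": [0.001, 0.0001, 0, 0, 0, 0, 0.002, 0.0001, 0, 0, 0, 0, 0.002, 0.0001, 0, 0, 0, 0]
}}

```text
clock: 23.8
eef_pos: [571.2, -139.3, 56.3]
eef_rot: [3.141, -0.007, -3.079]
wrist_force: [-24.5, -4.6, 11.4]
finger_gap: 0.4
finger_force: 12.4
```

{"name": "jog_arm", "arguments": {
  "plan": [-0.014, -0.0008, 0, 0, 0, 0, -0.018, -0.001, 0.03, 0, 0, 0, -0.03, 0.03, 0.042, 0, 0, 0, -0.0376, 0.075, 0.042, 0, 0, 0, -0.0376, 0.12, 0.042, 0, 0, 0, -0.0376, 0.165, 0.042, 0, 0, 0, -0.0376, 0.205, 0.042, 0, 0, 0, -0.0376, 0.2181, 0.042, 0, 0, 0, -0.0376, 0.2181, 0.042, 0, 0, 0, -0.0376, 0.2181, 0.02, 0, 0, 0, -0.0376, 0.2181, 0.003, 0, 0, 0, -0.0376, 0.2181, 0, 0, 0, 0, -0.0376, 0.2181, 0, 0, 0, 0]
}}

```text
clock: 25.1
eef_pos: [536.4, 78.2, 56.7]
eef_rot: [-3.142, -0.001, -3.081]
wrist_force: [0.0, 0.0, 0.7]
finger_gap: 0.4
finger_force: 0.0
```

{"name": "jog_arm", "arguments": {
  "plan": [0.006, 0.0004, 0, 0, 0, 0, 0.01, 0.0006, 0, 0, 0, 0, 0.014, 0.0009, 0, 0, 0, 0, 0.018, 0.0011, 0, 0, 0, 0, 0.021, 0.0013, 0, 0, 0, 0, 0.022, 0.0014, 0, 0, 0, 0, 0.022, 0.0014, 0, 0, 0, 0]
}}

```text
clock: 25.8
eef_pos: [557.9, 80.6, 56.9]
eef_rot: [3.142, -0.002, -3.079]
wrist_force: [-6.8, -0.8, 4.8]
finger_gap: 0.4
finger_force: 3.4
```

{"name": "jog_arm", "arguments": {
  "plan": [0.001, 0.0001, 0, 0, 0, 0, 0.002, 0.0001, 0, 0, 0, 0, 0.002, 0.0001, 0, 0, 0, 0]
}}

```text
clock: 26.1
eef_pos: [558.1, 80.7, 56.6]
eef_rot: [-3.142, -0.006, -3.079]
wrist_force: [-20.1, -1.6, 12.1]
finger_gap: 0.4
finger_force: 10.1
```

{"name": "jog_arm", "arguments": {
  "plan": [0.0015, 0.0001, 0, 0, 0, 0, 0.0015, 0.0001, 0, 0, 0, 0, -0.015, -0.001, 0, 0, 0, 0, -0.025, -0.0015, 0.03, 0, 0, 0, -0.03, 0, 0.07, 0, 0, 0, -0.04, 0.02, 0.11, 0, 0, 0, -0.06, 0.06, 0.14, 0, 0, 0, -0.08, 0.1, 0.14, 0, 0, 0, -0.1, 0.14, 0.14, 0, 0, 0, -0.12, 0.18, 0.14, 0, 0, 0, -0.14, 0.22, 0.14, 0, 0, 0, -0.16, 0.26, 0.14, 0, 0, 0, -0.18, 0.3, 0.14, 0, 0, 0, -0.2, 0.33, 0.14, 0, 0, 0, -0.2, 0.33, 0.14, 0, 0, 0, -0.2, 0.33, 0.14, 0, 0, 0]
}}

```text
clock: 27.7
eef_pos: [360.1, 411.1, 196.8]
eef_rot: [-3.142, 0.0, -3.078]
wrist_force: [-0.1, -0.2, -0.4]
finger_gap: 0.3
finger_force: 0.0
```

```bash
python3 -c "
from h import *
black(tag='g5')
s=manip.read_state();print(s['clock'],s['eef_pos'],s['wrist_force'])"
```

```text
blob 96 [373.6 238.3] box [  13.4 -107. ]
blob 94 [276.8 246.9] box [ 13.8 110.6]
blob 103 [331.  308.9] box [-136.9    3.7]
27.75 [360.55796058 410.47149776 196.81      ] [ 1.55377127e-01 -4.86076375e-01  1.92808135e-04]
```

View pics/g5.png

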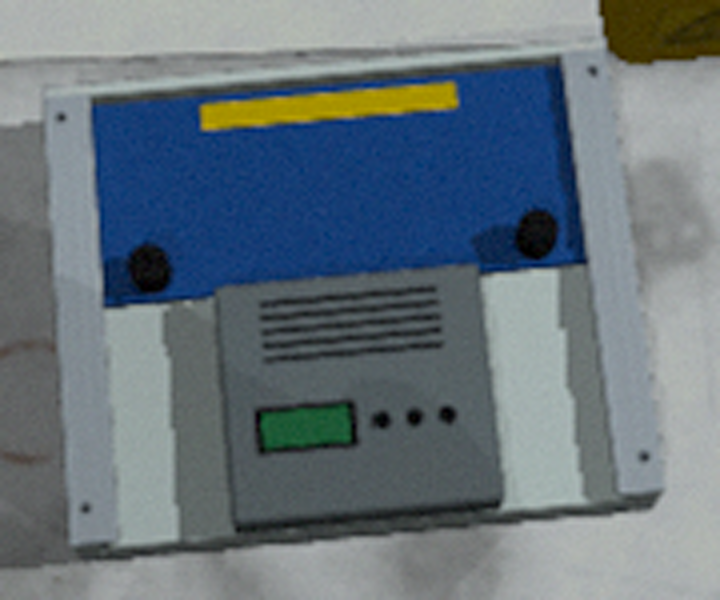

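The cover looks shut and square, with knobs at (150,268) and (537,233). I'm checking the knob travel against the first picture.

```bash
python3 -c "
import h,numpy as np
z=np.load('top0.npz');h.camera=lambda n:(z['p'],z['d']);h.black()"
```

```text
blob 97 [378.6 279.5] box [ -81.9 -106.8]
blob 98 [280.1 289.3] box [-83.6 110.2]
blob 100 [330.4 308.9] box [-136.9    4.8]
```

{"name": "jog_arm", "arguments": {
  "plan": [0.015, -0.04, 0, 0, 0, 0, 0.03, -0.08, 0, 0, 0, 0, 0.045, -0.12, 0, 0, 0, 0, 0.06, -0.165, 0, 0, 0, 0, 0.075, -0.21, 0, 0, 0, 0, 0.09, -0.255, 0, 0, 0, 0, 0.108, -0.3, 0, 0, 0, 0, 0.125, -0.345, 0, 0, 0, 0, 0.143, -0.39, 0, 0, 0, 0, 0.16, -0.435, 0, 0, 0, 0, 0.176, -0.48, 0, 0, 0, 0, 0.19, -0.52, 0, 0, 0, 0, 0.1966, -0.5506, 0, 0, 0, 0, 0.1966, -0.5506, 0, 0, 0, 0, 0.1966, -0.5506, -0.04, 0, 0, 0, 0.1966, -0.5506, -0.08, 0, 0, 0, 0.1966, -0.5506, -0.12, 0, 0, 0, 0.1966, -0.5506, -0.137, 0, 0, 0, 0.1966, -0.5506, -0.14, 0, 0, 0, 0.1966, -0.5506, -0.14, 0, 0, 0]
}}

```text
clock: 29.75
eef_pos: [556.8, -140.2, 57.3]
eef_rot: [-3.142, 0.0, -3.08]
wrist_force: [0.8, -0.8, 0.6]
finger_gap: 0.5
finger_force: 0.0
```

{"name": "jog_arm", "arguments": {
  "plan": [0.005, 0.0003, 0, 0, 0, 0, 0.009, 0.0006, 0, 0, 0, 0, 0.011, 0.0007, 0, 0, 0, 0, 0.012, 0.0008, 0, 0, 0, 0, 0.012, 0.0008, 0, 0, 0, 0]
}}

```text
clock: 30.25
eef_pos: [569.0, -139.1, 56.9]
eef_rot: [-3.141, 0.0, -3.079]
wrist_force: [0.4, 0.3, -0.5]
finger_gap: 0.5
finger_force: 0.0
```

{"name": "jog_arm", "arguments": {
  "plan": [0.001, 0.0001, 0, 0, 0, 0, 0.0015, 0.0001, 0, 0, 0, 0, 0.0015, 0.0001, 0, 0, 0, 0]
}}

```text
clock: 30.55
eef_pos: [570.4, -139.0, 56.7]
eef_rot: [-3.142, -0.0, -3.079]
wrist_force: [0.1, 0.4, 0.4]
finger_gap: 0.6
finger_force: 0.0
```

{"name": "jog_arm", "arguments": {
  "plan": [0.0015, 0.0001, 0, 0, 0, 0, 0.003, 0.0002, 0, 0, 0, 0, 0.004, 0.0002, 0, 0, 0, 0, 0.004, 0.0002, 0, 0, 0, 0]
}}

```text
clock: 30.95
eef_pos: [571.8, -139.0, 56.3]
eef_rot: [3.141, -0.007, -3.079]
wrist_force: [-21.3, -1.4, 10.8]
finger_gap: 0.1
finger_force: 10.7
```

{"name": "jog_arm", "arguments": {
  "plan": [-0.015, -0.001, 0, 0, 0, 0, -0.025, -0.0015, 0.03, 0, 0, 0, -0.05, 0, 0.07, 0, 0, 0, -0.08, 0.02, 0.11, 0, 0, 0, -0.1, 0.06, 0.14, 0, 0, 0, -0.12, 0.1, 0.14, 0, 0, 0, -0.13, 0.145, 0.14, 0, 0, 0, -0.14, 0.19, 0.14, 0, 0, 0, -0.15, 0.235, 0.14, 0, 0, 0, -0.16, 0.28, 0.14, 0, 0, 0, -0.17, 0.325, 0.14, 0, 0, 0, -0.18, 0.37, 0.14, 0, 0, 0, -0.19, 0.415, 0.14, 0, 0, 0, -0.2, 0.46, 0.14, 0, 0, 0, -0.2, 0.5, 0.14, 0, 0, 0, -0.2, 0.53, 0.14, 0, 0, 0, -0.2, 0.53, 0.14, 0, 0, 0, -0.2, 0.53, 0.14, 0, 0, 0]
}}

```text
clock: 32.75
eef_pos: [374.1, 391.2, 196.4]
eef_rot: [-3.141, -0.001, -3.079]
wrist_force: [-0.5, -1.3, -0.5]
finger_gap: 0.4
finger_force: 0.0
```

```bash
python3 -c "
from h import *
black()
s=manip.read_state();print(s['clock'],s['eef_pos'],s['wrist_force'],s['qd'].max())"
```

```text
blob 96 [373.4 238.4] box [  13.2 -106.6]
blob 94 [276.6 247. ] box [ 13.5 111.1]
blob 100 [330.8 308.9] box [-137.     4.1]
32.8 [374.31980699 390.67428876 196.58744744] [ 0.40197188 -0.24874072  0.0248478 ] 0.007564112655046343
```

```bash
python3 -c "
from h import *
print(manip.sign_off())"
```

```text
the job is handed in; nothing more can be done
None
```

I set the white dish flat in the bay and let go of it, pushed both ends of the cover against their stops, drew the arm clear and handed the job in at about 33 s. The hand-in gave no verdict; knob travel by camera was only about 95–97 mm, so I rely on the 20–25 N resistance felt at both stops.

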